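# Turn the stone carousel to the purple stone and take the picture

### The arm

A 7-joint arm with a two-finger parallel gripper is mounted at the origin on the work surface. World frame = base frame: x ahead of the robot, y to its left, z up, the work surface at z = 0. Lengths are in m, angles in rad, forces in N, time in s.
With the tool pointing down it reaches from about 0.4 to 0.85 m from the base axis. Payload 10.4 kg.
Tool frame: the origin (TCP) lies between the finger pads; the fingertips stand 22 mm ahead of it and the grasp point (between the pads) lies 3 mm ahead of it (r.nose_length is the distance from the TCP to the fingertips, in m); z points along the fingers, y is the line along which they close (so a half turn about z gives the same grasp; the last joint's range is limited). The gripper opens to 87 mm and grips with 3 to 60 N. Pads are 19 mm wide; open, the fingers measure 117 mm over their backs; the gripper's body (75 mm by 190 mm) begins 51 mm behind the grasp point.
Start: joints at [1.14, 0.332, -0.065, 1.46, 0.022, 1.35, -0.088], TCP at [0.248, -0.574, 0.245] pointing down, gripper open.
Joint ranges: [-2.6, 2.6], [-0.5, 2.12], [-1.47, 1.34], [0.16, 2.42], [-1.27, 4.41], [0.06, 2.06], [-2.6, 2.6]. Speed limits (rad/s): [2.22, 2.22, 2.79, 2.79, 3.14, 3.14, 3.14].

### API

Orientations are given as a unit quaternion [x, y, z, w].
In Python, from bench import readout, cams, r gives the robot as it stands. The module is installed in compiled form; this text tells all that it offers.
- The arm moves only by the tool step_arm, never from a script. Its argument "deltas" is a list that holds one entry, the list of rows, each a list of 7 numbers: the turn, a rotation vector about the tool's x, y, z in rad, then the shift along the tool's x, y, z in m, then the opening in per cent of the stroke, from 0 (shut) to 100 (fully open). A call has 1 to 20 rows; each row is the pose to reach, as a shift and turn from the pose commanded when the call began, along the tool's axes at that moment; what a row does not reach only later rows make up. A row lasts 1/8 s, in which the tool goes at most 62.5 mm and 10.7 degrees, less where a joint would pass 70% of its speed; a pose out of reach is approached as far as the arm can. A call with a gripper value outside its range is refused whole. The fingers move at their own pace and stop on an object; "squeeze" is the grip in N (left out, the last holds). Time passes only in rows, so rows that repeat a pose let the fingers close. It gives the time, the measured TCP pose, the force, the opening and the grip force at its end, in the units of the state.
- readout.read_state(): the state, without advancing time (a new reading comes with each control period).
- cams.camera(name): name is "scene" or "side" or "wrist"; returns a dict with "img" (400x640x3 uint8, red, green, blue), "fx", "fy", "cx", "cy" (pixels), "origin" and "rotation" of the camera in the world; the wrist camera has in their place "T_tool_cam" (4x4, takes a point from camera to tool coordinates, whose origin is the TCP and whose axes are the flange's). Camera axes: x right, y up, looking along -z (the intrinsics and any distortion apply to the point x, -y, -z); pixel columns grow to the right and rows downward; lengths in m; the calibration is good to about 2 mm. A picture is of the moment at which its call begins: read the wrist's pose just before it. There is no depth.
- r.close_job(): hands the job in; it is judged then, once.
The state is a dict: "time": time; "joint_positions": joint angles; "joint_vel": joint speeds; "joint_torque": joint torques, N m; "ee_pos": TCP position; "eef_rot": TCP orientation; "ft_force": force on the tool from outside, world axes, zero at the start; "torque": the same for the moment, N m; "width": finger opening in m; "grip_force": force on a finger pad.
Only numpy, scipy, OpenCV 4.12 (cv2) and the standard library are available. Lean on these libraries where they do the work, as an engineer would, in place of code of your own. Each camera call takes 0.05 s, during which the arm holds its last target. There are 200 camera calls.

### The job

With one finger, push on an arm of the four-armed stone carousel to turn it, either way, until its purple stone stands squarely in front of the lens of the inspection scope, and take the finger away. Then press the red shutter button fully down and let it come back up, with the purple stone still at the lens. Push gently on the bare metal arms and not on the stones, do not grip the carousel or lift it off its spindle, do not press the shutter before the stone is in place, and leave the loose stones, tools and dishes where they are.

Things in the scene. Friction and masses are not known exactly. Their poses are not given: they have to be found in the camera images.
- viewer: White fixed bench viewer. Origin on the table under the carousel's axis, x from the axis to the scope; yaw varies. Round foot 110 mm across, 30 mm high; bar 44 mm wide, 10 mm high along +x; at x = 150 to 270 mm a horizontal scope tube up to 46 mm thick, black lens end at x = 150 mm facing the axis, its centre line 86 mm and top 109 mm above the table, on a block at x = 210 to 260 mm.
- view_spot (a point): The point in front of the scope's lens where a stone should stand: 115 mm from the carousel axis in the viewer's +x direction, 35 mm before the lens face, 86 mm above the table.
- hub (a point): Centre of the top of the carousel's black hub (60 mm across), on its vertical turning axis, 79 mm above the table. The carousel merely rests on its spindle and would lift off if raised.
- carousel (a joint): Angle of the carousel (rad), counter-clockwise from above, 0 (or any full turn) when the purple stone is at view_spot. Turns endlessly both ways; light drag of about 0.06 N m (under 1 N at the middle of an arm), stays where it is left.
- purple_arm (a point): Middle of the purple stone's arm: 68 mm from the axis, on the bar's centre line, 66 mm above the table. All four arms are alike, 90 degrees apart: bare straight aluminium bars 12 mm wide and 12 mm high, underside 60 mm and top 72 mm above the table, free between 30 mm (hub) and 99 mm (cup) from the axis. Below them it is open down to the foot (30 mm high).
- stone_purple: Purple faceted stone, 24 mm across, 18 mm high, fixed in a white cup (32 mm across, 58 to 75 mm above the table) at the end of an arm, 115 mm from the axis. Origin at its underside, 75 mm above the table; its top at 93 mm. From above, counter-clockwise, the stones are purple, green, orange, blue.
- purple_centre (a point): Middle of the purple stone, 86 mm above the table, 115 mm from the axis.
- stone_green: The green stone on the carousel, same size and mounting.
- stone_orange: The orange stone on the carousel, same size and mounting.
- stone_blue: The light blue stone on the carousel, same size and mounting.
- shutter_top (a point): Centre of the top of the round red shutter button, 32 mm across, 22 mm above the table, on a round grey housing 48 mm across and 12 mm high fixed to the table left or right of the viewer. Pressed straight down.
- shutter (a joint): Travel of the shutter button (m): 0 up, 0.006 fully down; springs back; about 5 N holds it fully down.
- tray: White stone tray, 130 x 110 x 16 mm, fixed, on the other side of the viewer from the shutter. Origin under its centre.
- loose_purple: Loose purple stone 24 mm across, 17 mm high, lying in the tray; not the one to view. Leave alone.
- loose_garnet: Loose dark red stone 20 mm across, 14 mm high, in the tray. Leave alone.
- tweezers: Loose steel tweezers, 137 mm long along their x, 8 mm high. Leave alone.
- loupe: Loose folding loupe, black and steel, about 63 x 30 x 14 mm. Leave alone.
- vial: Amber jar with black lid, 32 mm across, 60 mm high, loose. Leave alone.
- dish: White ceramic bowl 60 mm across, 30 mm high, loose. Leave alone.
- gem_case: White display case for a stone, 60 x 50 x 22 mm, loose. Leave alone.
Not all that is in view belongs to the job. Leave any green look-alike of the part that bears shutter_top alone.

How it is judged:
By the outcome, as a careful person would: the job done as asked, in the order asked, and still so for the second after the job is handed in, with the robot touching nothing.
It also fails if it takes over 64 s, if anything falls off the work surface, if the arm or the gripper's body presses on something with over 40 N, if the wrist force passes 120 N, or if a joint passes its speed limit or range.

## Working session

There is one attempt and no reset: what is moved stays moved. The work goes in short steps, Python scripts to look and compute and a tool call to move; the robot and the scene stay as the last step left them, time stands still between calls to the robot, and variables do not carry over. Pictures are saved under pics/ and viewed, at most 10 in all, crops included, and the job is handed in when it is done.

Besides the shell and the picture viewer there is one more tool, called after ">>>" in YAML: its name, and indented under it one key for each argument. step_arm: Moves the arm, as the interface text tells. Its arguments: {"type":"object","properties":{"deltas":{"type":"array"},"squeeze":{"type":"number"}},"required":["deltas"]}

```bash
mkdir -p pics; cat > h.py <<'E'
import numpy as np, cv2
from bench import readout, cams, r
from scipy.spatial.transform import Rotation as R
def cam(n):
    s=readout.read_state(); c=cams.camera(n)
    if n=="wrist":
        T=np.eye(4);T[:3,:3]=R.from_quat(s["eef_rot"]).as_matrix();T[:3,3]=s["ee_pos"]
        W=T@np.array(c["T_tool_cam"]); c["origin"]=W[:3,3]; c["rotation"]=W[:3,:3]
    return c
def ray(c,u,v):
    d=np.array([(u-c["cx"])/c["fx"],-(v-c["cy"])/c["fy"],-1.]); return np.array(c["origin"]),np.array(c["rotation"])@d
def onz(c,u,v,z):
    o,d=ray(c,u,v); return o+d*(z-o[2])/d[2]
def proj(c,p):
    q=np.array(c["rotation"]).T@(np.array(p)-c["origin"]); return c["cx"]+c["fx"]*q[0]/-q[2], c["cy"]+c["fy"]*q[1]/q[2]
def save(c,n): cv2.imwrite("pics/"+n,c["img"][:,:,::-1])
E
python3 - <<'E'
from h import *
a=cam("scene");b=cam("side");save(a,"scene.png");save(b,"side.png")
for c in(a,b):print({k:v for k,v in c.items() if k!="img"})
print(readout.read_state(), r.nose_length)
E
```

```text
{'fx': 468.12785636922473, 'fy': 468.12785636922473, 'cx': 323.08367823039566, 'cy': 194.7966499820045, 'origin': array([ 1.0866128 , -0.57953725,  1.17108129]), 'rotation': array([0.29455835, 0.11141005, 0.3392732 , 0.88640672])}
{'fx': 389.52301789329795, 'fy': 389.52301789329795, 'cx': 313.45392047500184, 'cy': 198.2620011626928, 'origin': array([-0.02619203,  0.67458495,  0.76264294]), 'rotation': array([-0.15513644,  0.40874417,  0.84748265, -0.30105488])}
{'time': 0.1, 'joint_positions': array([ 1.14040134,  0.33279541, -0.06470517,  1.46086463,  0.02155823,
        1.34985805, -0.08850739]), 'joint_vel': array([-5.90508621e-04, -3.20049988e-03, -1.52013643e-03, -3.75963678e-03,
       -1.83585987e-05,  2.17691026e-03,  1.61584972e-03]), 'joint_torque': array([ 8.83418488e-04, -6.24546432e+01,  2.41175346e-02, -3.90718782e+01,
       -6.15004543e-02,  3.66238353e-02,  7.41054305e-05]), 'ee_pos': array([ 0.24775725, -0.57345784,  0.24383826]), 'eef_rot': array([ 9.79283859e-01,  2.02491343e-01, -1.30745018e-04, -6.02247545e-04]), 'ft_force': array([ 0.18493154, -0.90299169, -0.15134095]), 'torque': array([ 0.01802533,  0.02476104, -0.01523249]), 'grip_force': 0.0, 'width': 0.08702832684638964} 0.022
```

View pics/scene.png

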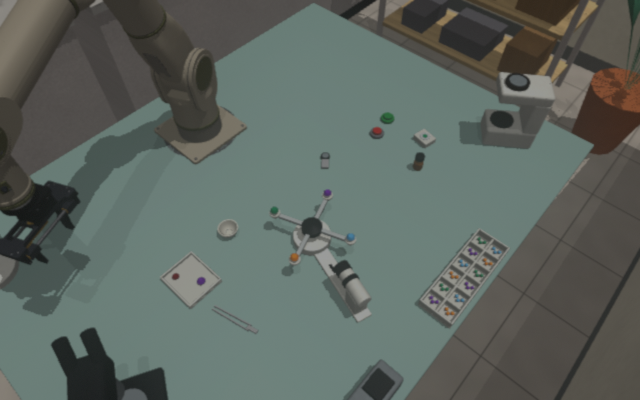

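View pics/side.png

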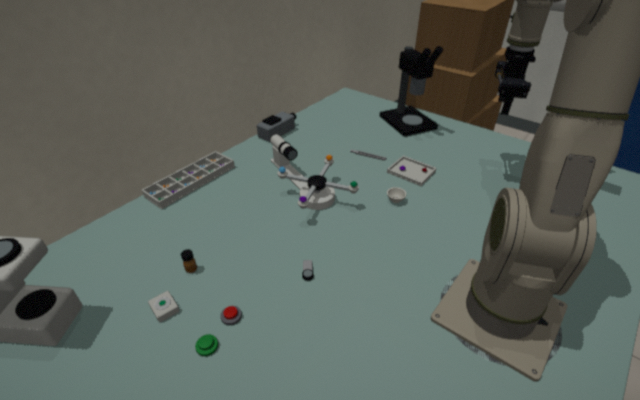

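The scene view shows the hub at (312,228), with purple (327,194), green (274,211), orange (294,258) and blue (351,238) on the arms, and the scope towards (345,280).

Things that could be confused:
- **Purple stones:** carousel (327,194), loose in the tray (201,281), and in the sorting tray at about (435,300). I choose (327,194).
- **Shutter:** red button (377,132) or green look-alike (388,118). I choose red.
- **Dark red stone:** in the tray (176,277), so not the button.

In the side view, the purple stone is at (303,200), the red button at (231,314) and the green look-alike at (207,345).

```bash
sed -i 's/    return c$/    else: c["rotation"]=R.from_quat(c["rotation"]).as_matrix()\n    return c/;' h.py
cat > meas.py <<'E'
from h import *
HS={"purple":(125,150,70),"green":(60,88,70),"orange":(8,20,120),"blue":(92,112,90),"red":(172,186,130)}
def blob(c,col,uv,rad=14):
    h=cv2.cvtColor(c["img"],cv2.COLOR_RGB2HSV).astype(int); lo,hi,s=HS[col]
    H=h[...,0]+ (180*(h[...,0]<10) if hi>180 else 0)
    yy,xx=np.mgrid[:400,:640]
    m=(H>=lo)&(H<=hi)&(h[...,1]>s)&(h[...,2]>40)&(np.hypot(xx-uv[0],yy-uv[1])<rad)
    return (xx[m].mean(),yy[m].mean(),m.sum()) if m.any() else (np.nan,np.nan,0)
def tri(c1,p1,c2,p2):
    o1,d1=ray(c1,*p1[:2]);o2,d2=ray(c2,*p2[:2]);d1/=np.linalg.norm(d1);d2/=np.linalg.norm(d2)
    t=np.linalg.lstsq(np.c_[d1,-d2],o2-o1,rcond=None)[0];a=o1+t[0]*d1;b=o2+t[1]*d2
    return (a+b)/2,np.linalg.norm(a-b)
E
python3 - <<'E'
from meas import *
a=cam("scene");b=cam("side")
P={}
for n,col,u,v,z in [("purple","purple",(327,194),(303,200),.086),("green","green",(274,211),(353,185),.086),("orange","orange",(294,258),(329,158),.086),("blue","blue",(351,238),(281,171),.086),("shutter","red",(377,132),(231,313),.02)]:
    p,q=blob(a,col,u),blob(b,col,v); x,e=tri(a,p,b,q);P[n]=x
    print(n,np.round(p,1),np.round(q,1),x.round(4),round(e,4),onz(a,*p[:2],z).round(4),onz(b,*q[:2],z).round(4))
h=(P["purple"]+P["green"]+P["orange"]+P["blue"])/4;print("hub",h)
for n in P:
    d=P[n]-h;print(n,np.hypot(*d[:2]).round(4),np.degrees(np.arctan2(d[1],d[0])).round(1))
i=cv2.resize(a["img"][180:330,240:400],None,fx=4.8,fy=4,interpolation=2) if 0 else cv2.resize(a["img"][180:325,240:400],None,fx=4,fy=4,interpolation=2)
j=cv2.resize(b["img"][110:240,250:410],None,fx=4,fy=4,interpolation=2)
k=cv2.resize(b["img"][290:370,180:280],None,fx=1.5,fy=1.5)
cv2.imwrite("pics/ca.png",i[:,:,::-1]);cv2.imwrite("pics/cb.png",j[:,:,::-1])
E
```

```text
purple [327.2 192.4  34. ] [302.5 198.5  36. ] [0.553  0.039  0.0876] 0.0014 [0.5517 0.0395 0.086 ] [0.5549 0.038  0.086 ]
green [274.  209.8  41. ] [353.4 183.5  37. ] [ 0.4823 -0.1075  0.088 ] 0.0009 [ 0.4808 -0.1069  0.086 ] [ 0.4841 -0.1095  0.086 ]
orange [294.  256.8  41. ] [328.8 157.1  23. ] [ 0.6285 -0.178   0.0875] 0.0009 [ 0.6275 -0.1777  0.086 ] [ 0.6302 -0.1796  0.086 ]
blue [350.  236.5  38. ] [281.8 169.3  28. ] [ 0.6987 -0.0316  0.0881] 0.0022 [ 0.6971 -0.0313  0.086 ] [ 0.7018 -0.0331  0.086 ]
shutter [376.8 130.2  37. ] [230.2 312.3 141. ] [0.4684 0.3913 0.0187] 0.0006 [0.469  0.3899 0.02  ] [0.4678 0.3919 0.02  ]
hub [ 0.59059417 -0.06951594  0.08779686]
purple 0.1149 109.1
green 0.1148 -160.7
orange 0.1149 -70.8
blue 0.1145 19.3
shutter 0.4767 104.9
```

View pics/ca.png

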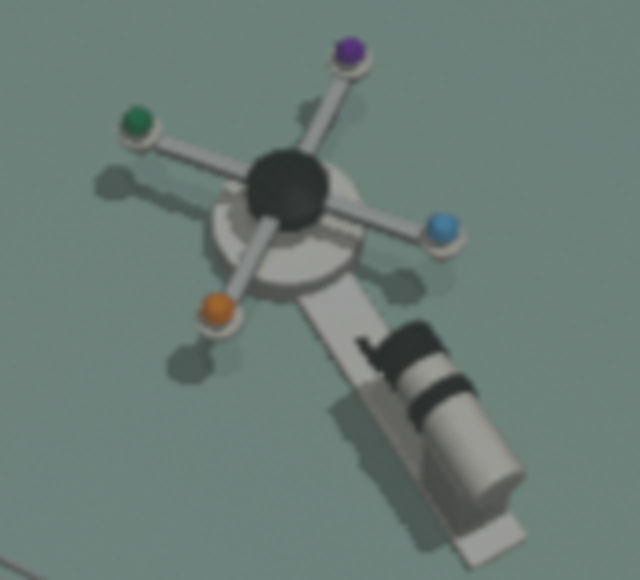

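View pics/cb.png

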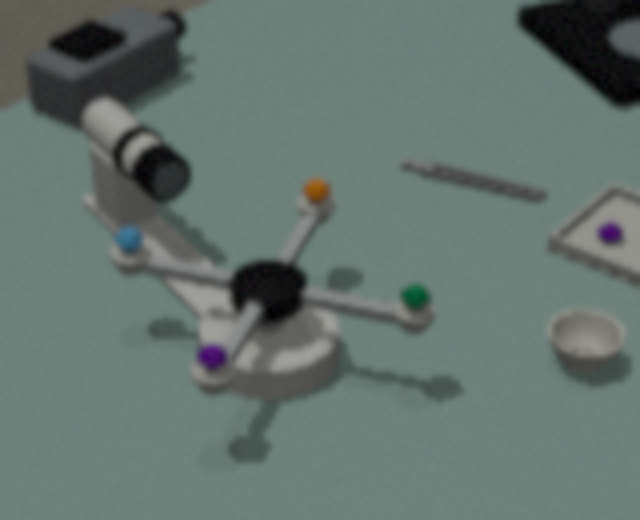

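The crops confirm the purple stone sits on its arm at about 109° and the scope is down-right of the hub. The lens is at crop pixel (410,345) in the scene view, and the bar end is at (497,551).

```bash
cat >> h.py <<'E'
def delta(p,psi):
    "tool-frame row (rotvec, shift) to world pos p, tool down, tool x at psi deg"
    s=readout.read_state();R0=R.from_quat(s["eef_rot"])
    T=R.from_euler("z",psi,degrees=True)*R.from_euler("x",180,degrees=True)
    return np.r_[(R0.inv()*T).as_rotvec(),R0.inv().apply(np.array(p)-s["ee_pos"])]
E
python3 - <<'E'
from h import *
np.set_printoptions(suppress=True,precision=3)
a=cam("scene");b=cam("side");h=np.array([.5906,-.0695])
def ang(p): d=p[:2]-h; return np.hypot(*d).round(3),np.degrees(np.arctan2(d[1],d[0])).round(1)
print("hub a",onz(a,240+288/4,180+190/4,.079),"b",onz(b,250+268/4,110+288/4,.079))
print("barend",ang(onz(a,240+497/4,180+551/4,.01)))
p,q=[onz(a,240+x/4,180+y/4,.01) for x,y in((470,568),(524,534))];print(np.hypot(*(p-q)[:2]))
d=q-p;print("normal",np.degrees(np.arctan2(d[1],d[0]))-90)
print("edge L",ang(onz(a,240+470/4,180+568/4,.01)),[onz(a,240+x/4,180+y/4,.01) for x,y in((300,297),(470,568))])
print("tube far side b: lens centre",ang(onz(b,250+168/4,110+175/4,.086)))
w=cam("wrist");print(w["T_tool_cam"],w["fx"],w["cx"],w["cy"])
print(delta([.55,-.1,.4],83))
E
```

```text
hub a [ 0.598 -0.076  0.079] b [ 0.579 -0.056  0.079]
barend (np.float64(0.279), np.float64(-18.3))
0.04283618696728969
normal -15.712917260757663
edge L (np.float64(0.28), np.float64(-22.7)) [array([ 0.634, -0.104,  0.01 ]), array([ 0.849, -0.178,  0.01 ])]
tube far side b: lens centre (np.float64(0.156), np.float64(-19.3))
[[-0.001  0.955  0.297  0.081]
 [ 1.     0.     0.001  0.001]
 [ 0.001  0.297 -0.955 -0.14 ]
 [ 0.     0.     0.     1.   ]] 323.3394246871508 322.07107159904814 204.01576051360598
[-0.    -0.    -1.041  0.465 -0.315 -0.156]
```

```bash
python3 - <<'E'
from h import *
print(delta([.644,-.123,.25],109).round(4))
E
```

```text
[-1.0000e-04 -2.0000e-04 -1.4946e+00  5.4240e-01 -2.5660e-01 -5.5000e-03]
```

>>> step_arm:
  deltas:
    - [[0,0,-0.05,0.02,-0.01,0,50],[0,0,-0.15,0.06,-0.03,0,0],[0,0,-0.3,0.11,-0.05,0,0],[0,0,-0.45,0.16,-0.08,0,0],[0,0,-0.6,0.22,-0.1,0,0],[0,0,-0.75,0.27,-0.13,0,0],[0,0,-0.9,0.33,-0.15,0,0],[0,0,-1.05,0.38,-0.18,0,0],[0,0,-1.2,0.43,-0.2,0,0],[0,0,-1.35,0.49,-0.23,0,0],[0,0,-1.45,0.525,-0.25,0,0],[0,0,-1.495,0.542,-0.257,-0.005,0],[0,0,-1.495,0.542,-0.257,-0.005,0],[0,0,-1.495,0.542,-0.257,-0.005,0]]

```text
time: 2.1
ee_pos: [0.6429, -0.1235, 0.2495]
eef_rot: [0.581, 0.814, -0.0, 0.0]
ft_force: [0.3, 0.1, -0.4]
width: 0.0005
grip_force: 0.0
```

```bash
python3 - <<'E'
from meas import *
np.set_printoptions(suppress=True,precision=4)
w=cam("wrist");save(w,"w1.png");s=readout.read_state();print(s["ee_pos"],s["eef_rot"],s["width"],s["joint_positions"],s["ft_force"])
h=[.5906,-.0695]
for n,f in(("purple",109.1),("green",-160.7),("orange",-70.8),("blue",19.3)):
    x=[h[0]+.115*np.cos(np.radians(f)),h[1]+.115*np.sin(np.radians(f)),.086]
    u=proj(w,x);p=blob(w,n,u,30);print(n,np.round(u,1),np.round(p,1),onz(w,*p[:2],.088))
E
```

```text
[ 0.6428 -0.124   0.2495] [ 0.5813  0.8137 -0.0005  0.0001] 6.070661914250793e-05 [ 0.5118  0.45   -0.5493  1.3429  0.2329  1.4125  0.3008] [-0.2857 -0.1975 -0.5141]
purple [283.2 -29.1] [nan nan  0.] [nan nan nan]
green [161.8 119.7] [160.4 119.4 518. ] [ 0.4817 -0.1072  0.088 ]
orange [292.2 236.1] [291.1 235.6 368. ] [ 0.6272 -0.1772  0.088 ]
blue [414.8 118. ] [413.4 117.7 506. ] [ 0.6973 -0.0318  0.088 ]
```

View pics/w1.png

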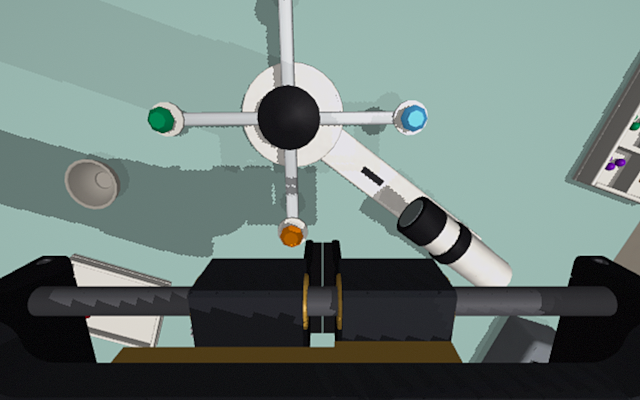

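The wrist view shows the hub at (289,117), green (160,119), orange (291,236) and blue (413,118). The bar and scope run down-right, with the lens at about (417,218). The closed fingers are between orange and blue. Next I'll get the yaw precisely from the line segments.

```bash
python3 - <<'E'
from meas import *
np.set_printoptions(suppress=True,precision=3)
w=cam("wrist");g=cv2.cvtColor(w["img"],cv2.COLOR_RGB2GRAY)
h=np.array([.5895,-.0695])
L=cv2.createLineSegmentDetector().detect(g)[0][:,0]
for x1,y1,x2,y2 in L:
    if min(x1,x2)<325 or max(x1,x2)>520 or min(y1,y2)<120 or max(y1,y2)>300 or np.hypot(x2-x1,y2-y1)<18: continue
    for z in(.01,.086):
        p,q=onz(w,x1,y1,z)[:2],onz(w,x2,y2,z)[:2]; d=q-p; a=np.degrees(np.arctan2(d[1],d[0])); n=d/np.linalg.norm(d); e=p-h
        print(np.round([x1,y1,x2,y2]),z,"yaw",a.round(1),"off mm",(1000*(n[0]*e[1]-n[1]*e[0])).round(1))
for u,v in((411,214),(417,217)): d=onz(w,u,v,.086)[:2]-h; print(np.hypot(*d),np.degrees(np.arctan2(d[1],d[0])))
E
```

```text
[446. 253. 459. 235.] 0.01 yaw 79.2 off mm -250.3
[446. 253. 459. 235.] 0.086 yaw 79.2 off mm -204.6
[449. 216. 437. 238.] 0.01 yaw -92.8 off mm 220.5
[449. 216. 437. 238.] 0.086 yaw -92.8 off mm 181.5
[397. 217. 416. 196.] 0.01 yaw 71.1 off mm -173.3
[397. 217. 416. 196.] 0.086 yaw 71.1 off mm -142.2
[365. 165. 384. 180.] 0.01 yaw -18.0 off mm 3.4
[365. 165. 384. 180.] 0.086 yaw -18.0 off mm 8.6
[466. 252. 449. 264.] 0.01 yaw -119.7 off mm 270.6
[466. 252. 449. 264.] 0.086 yaw -119.7 off mm 218.9
[379. 185. 360. 171.] 0.01 yaw 162.1 off mm 4.9
[379. 185. 360. 171.] 0.086 yaw 162.1 off mm -2.0
[339. 241. 341. 259.] 0.01 yaw -64.5 off mm 34.9
[339. 241. 341. 259.] 0.086 yaw -64.5 off mm 34.6
[426. 196. 455. 219.] 0.01 yaw -18.0 off mm 18.6
[426. 196. 455. 219.] 0.086 yaw -18.0 off mm 20.8
[461. 220. 473. 234.] 0.01 yaw -25.8 off mm 53.8
[461. 220. 473. 234.] 0.086 yaw -25.8 off mm 49.3
[342. 258. 431. 258.] 0.01 yaw 18.9 off mm -178.1
[342. 258. 431. 258.] 0.086 yaw 18.9 off mm -140.0
[451. 267. 431. 257.] 0.01 yaw 170.0 off mm 71.0
[451. 267. 431. 257.] 0.086 yaw 170.0 off mm 51.5
[4
[... 786 characters left out ...]
 mm -47.9
[473. 284. 451. 268.] 0.01 yaw 162.1 off mm 34.2
[473. 284. 451. 268.] 0.086 yaw 162.1 off mm 21.5
[453. 263. 485. 286.] 0.01 yaw -16.2 off mm -36.4
[453. 263. 485. 286.] 0.086 yaw -16.2 off mm -23.4
[421. 206. 410. 221.] 0.01 yaw -102.9 off mm 187.1
[421. 206. 410. 221.] 0.086 yaw -102.9 off mm 153.8
[478. 290. 458. 290.] 0.01 yaw -160.1 off mm 229.6
[478. 290. 458. 290.] 0.086 yaw -160.1 off mm 181.2
[453. 290. 422. 290.] 0.01 yaw -161.1 off mm 225.6
[453. 290. 422. 290.] 0.086 yaw -161.1 off mm 178.0
[418. 290. 343. 290.] 0.01 yaw -161.0 off mm 225.9
[418. 290. 343. 290.] 0.086 yaw -161.0 off mm 178.2
0.15111389775298925 -18.639067465866557
0.15796927128250168 -18.17100653511092
```

Viewer yaw is about −18.1°, so the carousel needs a turn of −127.3°. I'll descend beside the orange arm and compute the arc rows.

>>> step_arm:
  deltas:
    - [[0,0,0,0,0,0.03,0],[0,0,0,0,0,0.07,0],[0,0,0,0,0,0.11,0],[0,0,0,0,0,0.145,0],[0,0,0,0,0,0.165,0],[0,0,0,0,0,0.172,0],[0,0,0,0,0,0.172,0]]

```text
time: 3.08
ee_pos: [0.6439, -0.1231, 0.0783]
eef_rot: [0.581, 0.814, 0.0, 0.0]
ft_force: [0.5, 0.5, 0.5]
width: 0.0005
grip_force: 0.0
```

```bash
cat > arc.py <<'E'
from h import *
import sys
def arc(a0,a1,st,f0=-70.8,off=.021,z=.077):
    h=np.array([.5895,-.0695])
    for a in np.arange(a0,a1+.01,st):
        f=np.radians(f0-a);p=h+.068*np.array([np.cos(f),np.sin(f)])+off*np.array([-np.sin(f),np.cos(f)])
        d=delta([*p,z],109.2-a);print(a,d.round(3).tolist())
if __name__=="__main__": 
    s=readout.read_state();print(s["ee_pos"],s["ft_force"],s["joint_positions"].round(2))
    arc(*map(float,sys.argv[1:4]))
E
python3 arc.py 0 68 4
```

```text
[ 0.6438795  -0.123116    0.07828242] [0.49305815 0.47242934 0.50643579] [ 0.5   0.59 -0.52  1.53  0.31  1.11  0.25]
0.0 [0.001, 0.001, -0.003, 0.0, -0.013, 0.001]
4.0 [0.001, 0.0, 0.066, -0.001, -0.018, 0.001]
8.0 [0.001, 0.0, 0.136, -0.002, -0.022, 0.001]
12.0 [0.001, 0.0, 0.206, -0.002, -0.027, 0.001]
16.0 [0.001, 0.0, 0.276, -0.003, -0.032, 0.001]
20.0 [0.001, 0.0, 0.346, -0.003, -0.037, 0.001]
24.0 [0.001, 0.0, 0.415, -0.002, -0.042, 0.001]
28.0 [0.001, 0.0, 0.485, -0.002, -0.047, 0.001]
32.0 [0.001, 0.0, 0.555, -0.0, -0.052, 0.001]
36.0 [0.001, 0.0, 0.625, 0.001, -0.057, 0.001]
40.0 [0.001, 0.0, 0.695, 0.003, -0.061, 0.001]
44.0 [0.001, 0.0, 0.764, 0.005, -0.066, 0.001]
48.0 [0.001, 0.0, 0.834, 0.007, -0.07, 0.001]
52.0 [0.001, 0.0, 0.904, 0.01, -0.074, 0.001]
56.0 [0.001, 0.0, 0.974, 0.013, -0.078, 0.001]
60.0 [0.001, 0.0, 1.044, 0.016, -0.082, 0.001]
64.0 [0.001, 0.0, 1.114, 0.02, -0.086, 0.001]
68.0 [0.001, -0.0, 1.183, 0.023, -0.089, 0.001]
```

>>> step_arm:
  deltas:
    - [[0,0,0,0,-0.006,0.001,0],[0,0,0,0,-0.01,0.001,0],[0,0,0.03,0,-0.014,0.001,0],[0,0,0.066,-0.001,-0.018,0.001,0],[0,0,0.136,-0.002,-0.022,0.001,0],[0,0,0.206,-0.002,-0.027,0.001,0],[0,0,0.276,-0.003,-0.032,0.001,0],[0,0,0.346,-0.003,-0.037,0.001,0],[0,0,0.415,-0.002,-0.042,0.001,0],[0,0,0.485,-0.002,-0.047,0.001,0],[0,0,0.555,0,-0.052,0.001,0],[0,0,0.625,0.001,-0.057,0.001,0],[0,0,0.695,0.003,-0.061,0.001,0],[0,0,0.764,0.005,-0.066,0.001,0],[0,0,0.834,0.007,-0.07,0.001,0],[0,0,0.904,0.01,-0.074,0.001,0],[0,0,0.974,0.013,-0.078,0.001,0],[0,0,1.044,0.016,-0.082,0.001,0],[0,0,1.044,0.016,-0.082,0.001,0]]

```text
time: 5.45
ee_pos: [0.5606, -0.1345, 0.0767]
eef_rot: [0.909, 0.416, 0.0, 0.0]
ft_force: [0.0, -1.1, -0.7]
width: 0.0006
grip_force: 0.0
```

```bash
cat > ang.py <<'E'
from meas import *
def report(names=("purple","green","orange","blue"),guess=None):
    h=np.array([.5895,-.0695])
    for cn in("scene","side","wrist"):
        c=cam(cn)
        for n,o in(("purple",0),("green",90),("orange",180),("blue",270)):
            f=np.radians(guess+o);u=proj(c,[h[0]+.115*np.cos(f),h[1]+.115*np.sin(f),.087])
            if not(0<u[0]<640 and 0<u[1]<400): continue
            p=blob(c,n,u,35 if cn=="wrist" else 14)
            if p[2]<15: continue
            d=onz(c,*p[:2],.0875)[:2]-h;print(cn,n,int(p[2]),np.hypot(*d).round(4),"purple angle",((np.degrees(np.arctan2(d[1],d[0]))-o+180)%360-180).round(1))
if __name__=="__main__":
    import sys; report(guess=float(sys.argv[1]))
E
python3 ang.py 49; python3 arc.py 60 123 4
```

```text
scene purple 37 0.115 purple angle 52.3
scene green 37 0.1149 purple angle 52.2
scene orange 31 0.1163 purple angle 52.9
scene blue 42 0.1156 purple angle 52.5
side purple 34 0.1161 purple angle 51.8
side green 36 0.1138 purple angle 51.8
side blue 26 0.1169 purple angle 53.0
wrist orange 972 0.1047 purple angle 49.2
wrist blue 2147 0.1136 purple angle 51.4
[ 0.56091866 -0.1346133   0.07663804] [-0.09119948 -1.00077629  0.36890687] [ 0.44  0.4  -0.35  1.76  0.16  1.01 -0.67]
60.0 [0.0, -0.0, 0.001, -0.0, 0.0, -0.0]
64.0 [0.0, -0.0, 0.071, -0.001, -0.005, -0.0]
68.0 [0.0, -0.0, 0.141, -0.002, -0.01, -0.0]
72.0 [0.0, -0.0, 0.21, -0.003, -0.015, -0.0]
76.0 [0.0, -0.0, 0.28, -0.003, -0.019, -0.0]
80.0 [0.0, -0.0, 0.35, -0.003, -0.024, -0.0]
84.0 [0.0, -0.0, 0.42, -0.003, -0.029, -0.0]
88.0 [0.0, -0.0, 0.49, -0.002, -0.034, -0.0]
92.0 [0.0, -0.0, 0.559, -0.001, -0.039, -0.0]
96.0 [0.0, -0.0, 0.629, 0.001, -0.044, -0.0]
100.0 [0.0, -0.0, 0.699, 0.002, -0.049, -0.0]
104.0 [0.0, -0.0, 0.769, 0.005, -0.053, -0.0]
108.0 [0.0, -0.0, 0.839, 0.007, -0.057, -0.0]
112.0 [0.0, -0.0, 0.909, 0.01, -0.062, -0.0]
116.0 [0.0, -0.0, 0.978, 0.013, -0.066, -0.0]
120.0 [0.0, -0.0, 1.048, 0.016, -0.069, -0.0]
```

Contact is gentle and the push works: purple is at 52.3° and needs about 70° more. I'll continue and stop slightly short.

>>> step_arm:
  deltas:
    - [[0,0,0.071,-0.001,-0.005,0,0],[0,0,0.141,-0.002,-0.01,0,0],[0,0,0.21,-0.003,-0.015,0,0],[0,0,0.28,-0.003,-0.019,0,0],[0,0,0.35,-0.003,-0.024,0,0],[0,0,0.42,-0.003,-0.029,0,0],[0,0,0.49,-0.002,-0.034,0,0],[0,0,0.559,-0.001,-0.039,0,0],[0,0,0.629,0.001,-0.044,0,0],[0,0,0.699,0.002,-0.049,0,0],[0,0,0.769,0.005,-0.053,0,0],[0,0,0.839,0.007,-0.057,0,0],[0,0,0.909,0.01,-0.062,0,0],[0,0,0.978,0.013,-0.066,0,0],[0,0,1.048,0.016,-0.069,0,0],[0,0,1.083,0.018,-0.071,0,0],[0,0,1.083,0.018,-0.071,0,0]]

```text
time: 7.72
ee_pos: [0.5189, -0.0744, 0.0765]
eef_rot: [0.994, -0.111, -0.0, 0.0]
ft_force: [0.2, -0.8, 0.9]
width: 0.0004
grip_force: 0.0
```

```bash
python3 ang.py -10; python3 arc.py 122 134 2
```

```text
scene purple 43 0.1154 purple angle -9.0
scene green 39 0.1156 purple angle -8.7
scene blue 43 0.115 purple angle -8.3
side purple 34 0.1195 purple angle -8.9
side green 39 0.1155 purple angle -9.6
side orange 36 0.1129 purple angle -9.8
wrist orange 944 0.104 purple angle -9.5
wrist blue 2792 0.1139 purple angle -8.7
[ 0.51890368 -0.07462026  0.07656911] [-0.45284546 -0.43854414  0.73279526] [ 0.25  0.29 -0.22  1.9   0.08  0.96 -1.8 ]
122.0 [0.0, -0.0, 0.0, -0.0, 0.0, -0.0]
124.0 [0.0, -0.0, 0.035, -0.001, -0.002, -0.0]
126.0 [0.0, -0.0, 0.07, -0.002, -0.004, -0.0]
128.0 [-0.0, -0.0, 0.105, -0.002, -0.007, -0.0]
130.0 [-0.0, -0.0, 0.14, -0.003, -0.009, -0.0]
132.0 [-0.0, -0.0, 0.175, -0.003, -0.012, -0.0]
134.0 [-0.0, -0.0, 0.21, -0.003, -0.014, -0.0]
```

>>> step_arm:
  deltas:
    - [[0,0,0.035,-0.001,-0.002,0,0],[0,0,0.07,-0.002,-0.004,0,0],[0,0,0.105,-0.002,-0.007,0,0],[0,0,0.13,-0.003,-0.0085,0,0],[0,0,0.15,-0.003,-0.01,0,0],[0,0,0.15,-0.003,-0.01,0,0]]

```text
time: 8.62
ee_pos: [0.5181, -0.064, 0.0765]
eef_rot: [0.983, -0.186, -0.0, 0.0]
ft_force: [0.2, -0.7, -0.1]
width: 0.0005
grip_force: 0.2
```

>>> step_arm:
  deltas:
    - [[0,0,0,0,0.005,0,0],[0,0,0,0,0.013,0,0],[0,0,0,0,0.018,0,0],[0,0,0,0,0.018,-0.03,0],[0,0,0,0,0.018,-0.08,0],[0,0,0,0,0.018,-0.13,0],[0,0,0,0,0.018,-0.165,0],[0,0,0,0,0.018,-0.17,0],[0,0,0,0,0.018,-0.17,0]]

```text
time: 9.75
ee_pos: [0.5113, -0.081, 0.2461]
eef_rot: [0.983, -0.186, -0.0, 0.0]
ft_force: [0.0, -0.0, -0.4]
width: 0.0004
grip_force: 0.0
```

```bash
python3 ang.py -18; python3 - <<'E'
from h import *
w=cam("wrist");save(w,"w2.png");s=readout.read_state();print(s["ee_pos"],s["joint_positions"].round(2))
print(delta([.47,.25,.25],60).round(3))
E
```

```text
scene purple 44 0.1153 purple angle -16.7
scene green 40 0.115 purple angle -16.6
scene orange 29 0.1134 purple angle -17.0
scene blue 42 0.115 purple angle -16.5
side purple 32 0.1197 purple angle -16.4
side green 37 0.1155 purple angle -17.9
side orange 34 0.1132 purple angle -17.4
side blue 29 0.1142 purple angle -15.9
wrist green 523 0.114 purple angle -16.9
wrist orange 373 0.114 purple angle -16.5
wrist blue 528 0.1149 purple angle -16.6
[ 0.51097529 -0.08081131  0.24530513] [ 0.25  0.11 -0.2   1.73  0.02  1.31 -1.89]
[-1.000e-03  2.000e-03 -1.421e+00 -1.590e-01 -2.930e-01 -5.000e-03]
```

View pics/w2.png

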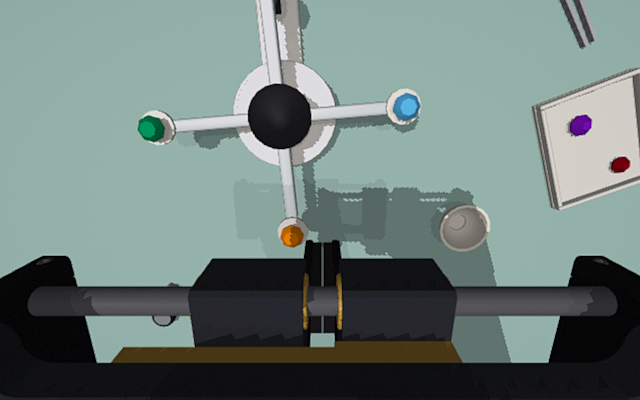

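Purple is at −16.7°, about 1.7° short. I'll go back down and nudge about 2 mm further.

>>> step_arm:
  deltas:
    - [[0,0,0,0,0,0.04,0],[0,0,0,0,0,0.09,0],[0,0,0,0,0,0.14,0],[0,0,0,0,0,0.165,0],[0,0,0,0,0,0.17,0],[0,0,0,0,-0.006,0.17,0],[0,0,0,0,-0.013,0.17,0],[0,0,0,0,-0.017,0.17,0],[0,0,0,0,-0.019,0.17,0],[0,0,0,0,-0.02,0.17,0],[0,0,0,0,-0.02,0.17,0],[0,0,0,0,-0.015,0.17,0],[0,0,0,0,-0.005,0.17,0],[0,0,0,0,0,0.17,0],[0,0,0,0,0,0.14,0],[0,0,0,0,0,0.09,0],[0,0,0,0,0,0.04,0],[0,0,0,0,0,0,0],[0,0,0,0,0,0,0]]

```text
time: 12.32
ee_pos: [0.5129, -0.0812, 0.2499]
eef_rot: [0.983, -0.186, 0.003, -0.0]
ft_force: [0.0, -1.2, -0.1]
width: 0.0008
grip_force: 0.0
```

```bash
python3 ang.py -18; python3 - <<'E'
from h import *
print(delta([.58,.03,.3],162).round(3),delta([.58,-.16,.27],60).round(3))
E
```

```text
scene purple 45 0.1157 purple angle -18.1
scene green 40 0.115 purple angle -18.1
scene orange 30 0.1142 purple angle -18.3
scene blue 42 0.1153 purple angle -17.9
side purple 31 0.1177 purple angle -17.4
side green 38 0.1152 purple angle -19.1
side orange 34 0.1132 purple angle -18.5
side blue 28 0.1148 purple angle -17.0
wrist green 526 0.1139 purple angle -18.2
wrist orange 373 0.1142 purple angle -17.8
wrist blue 520 0.1148 purple angle -18.0
[ 2.000e-03 -1.000e-03  3.081e+00  2.400e-02 -1.290e-01 -5.500e-02] [-1.000e-03  1.000e-03 -1.422e+00  9.300e-02  4.800e-02 -2.500e-02]
```

>>> step_arm:
  deltas:
    - [[0,0,-0.08,0.01,0.003,-0.005,0],[0,0,-0.25,0.02,0.006,-0.01,0],[0,0,-0.42,0.03,0.01,-0.015,0],[0,0,-0.59,0.04,0.013,-0.02,0],[0,0,-0.76,0.05,0.016,-0.025,0],[0,0,-0.93,0.06,0.02,-0.03,0],[0,0,-1.1,0.07,0.023,-0.035,0],[0,0,-1.27,0.085,0.027,-0.04,0],[0,0,-1.44,0.1,0.03,-0.045,0],[0,0,-1.56,0.105,0.032,-0.05,0],[0,0,-1.595,0.106,0.033,-0.05,0],[0,0,-1.595,0.106,0.033,-0.05,0],[0,0,-1.595,0.106,0.033,-0.05,0]]

```text
time: 14.1
ee_pos: [0.5978, -0.15, 0.2961]
eef_rot: [0.82, 0.573, -0.0, -0.0]
ft_force: [-0.4, -0.3, -0.8]
width: 0.0009
grip_force: 0.0
```

```bash
python3 ang.py -18|grep wrist; python3 - <<'E'
from meas import *
np.set_printoptions(suppress=True,precision=3)
w=cam("wrist");save(w,"w3.png");g=cv2.cvtColor(w["img"],cv2.COLOR_RGB2GRAY)
h=np.array([.5895,-.0695])
print(readout.read_state()["ee_pos"],proj(w,[*h,.079]),proj(w,[h[0]+.15*.95,h[1]-.15*.311,.086]))
for x1,y1,x2,y2 in cv2.createLineSegmentDetector().detect(g)[0][:,0]:
    z=None
    for z in(.01,.066,.072,.086):
        p,q=onz(w,x1,y1,z)[:2],onz(w,x2,y2,z)[:2]; d=q-p; n=d/np.linalg.norm(d); 
        if n[0]<0:n=-n
        e=(p+q)/2-h;a=np.degrees(np.arctan2(n[1],n[0]));o=1000*(n[0]*e[1]-n[1]*e[0]);al=n@e
        if abs(a+18)<3 and abs(o)<26 and 0<al<.29 and np.linalg.norm(d)>.02: print(np.round([x1,y1,x2,y2]),z,"yaw",a.round(2),"off",o.round(1),"along",al.round(3))
E
```

```text
wrist purple 385 0.1145 purple angle -18.2
wrist orange 388 0.1144 purple angle -18.0
wrist blue 290 0.1147 purple angle -18.1
[ 0.598 -0.15   0.297] (np.float64(289.07786312905614), np.float64(111.63118747484509)) (np.float64(432.67105765507665), np.float64(106.57201627171587))
[434.  84. 462.  83.] 0.01 yaw -18.38 off 25.7 along 0.192
[434.  84. 462.  83.] 0.066 yaw -18.38 off 23.3 along 0.171
[434.  84. 462.  83.] 0.072 yaw -18.38 off 23.0 along 0.169
[434.  84. 462.  83.] 0.086 yaw -18.38 off 22.4 along 0.164
[387. 124. 426. 122.] 0.01 yaw -18.23 off -20.2 along 0.142
[387. 124. 426. 122.] 0.066 yaw -18.23 off -16.7 along 0.128
[387. 124. 426. 122.] 0.072 yaw -18.23 off -16.3 along 0.127
[387. 124. 426. 122.] 0.086 yaw -18.23 off -15.4 along 0.123
[458. 127. 434. 128.] 0.086 yaw -17.12 off -24.8 along 0.165
[319. 114. 378. 113.] 0.01 yaw -18.32 off -6.0 along 0.069
[319. 114. 378. 113.] 0.066 yaw -18.32 off -4.3 along 0.064
[319. 114. 378. 113.] 0.072 yaw -18.32 off -4.1 along 0.064
[319. 114. 378. 113.] 0.086 yaw -18.32 off -3.7 along 0.063
[429.  88. 336.  91.] 0.01 yaw -18.22 
[... 1051 characters left out ...]
 106.] 0.086 yaw -17.96 off 4.1 along 0.063
[318. 104. 334. 104.] 0.01 yaw -19.13 off 7.4 along 0.04
[557.  86. 501.  87.] 0.066 yaw -19.39 off 22.8 along 0.258
[557.  86. 501.  87.] 0.072 yaw -19.39 off 22.5 along 0.254
[557.  86. 501.  87.] 0.086 yaw -19.39 off 21.9 along 0.246
[497. 119. 556. 116.] 0.066 yaw -17.12 off -19.9 along 0.26
[497. 119. 556. 116.] 0.072 yaw -17.12 off -19.5 along 0.257
[497. 119. 556. 116.] 0.086 yaw -17.12 off -18.5 along 0.248
[499.  83. 551.  81.] 0.01 yaw -18.16 off 23.8 along 0.287
[499.  83. 551.  81.] 0.066 yaw -18.16 off 21.5 along 0.254
[499.  83. 551.  81.] 0.072 yaw -18.16 off 21.3 along 0.25
[499.  83. 551.  81.] 0.086 yaw -18.16 off 20.8 along 0.242
```

View pics/w3.png

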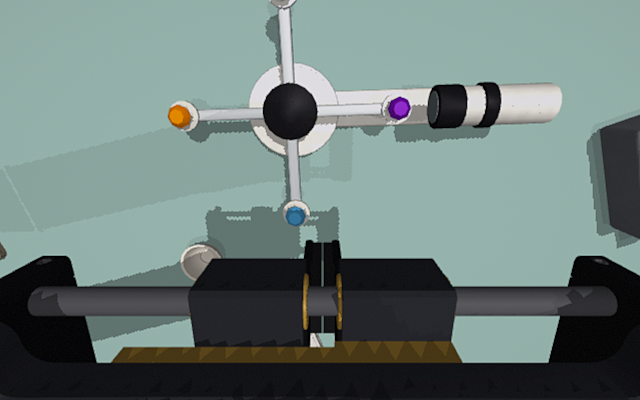

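The wrist view shows purple (399,108) on the scope axis in front of the lens (432,107). The bar edges are at −18.2° and purple at −18.15°, so the stone is in place. Next is the shutter.

>>> step_arm:
  deltas:
    - [[0,0,-0.05,0.02,-0.013,0,0],[0,0,-0.12,0.06,-0.04,0,0],[0,0,-0.24,0.11,-0.07,0,0],[0,0,-0.36,0.16,-0.105,0,0],[0,0,-0.48,0.21,-0.14,0,0],[0,0,-0.6,0.26,-0.17,0,0],[0,0,-0.72,0.31,-0.205,0.01,0],[0,0,-0.84,0.36,-0.235,0.04,0],[0,0,-0.94,0.41,-0.27,0.06,0],[0,0,-1.02,0.45,-0.295,0.085,0],[0,0,-1.047,0.464,-0.306,0.097,0],[0,0,-1.047,0.464,-0.306,0.097,0],[0,0,-1.047,0.464,-0.306,0.097,0]]

```text
time: 15.92
ee_pos: [0.4709, 0.3892, 0.2004]
eef_rot: [0.424, 0.906, 0.0, 0.001]
ft_force: [-0.5, -0.2, 0.5]
width: 0.0001
grip_force: 0.0
```

```bash
python3 - <<'E'
from meas import *
w=cam("wrist");save(w,"w4.png");u=proj(w,[.4687,.391,.02]);p=blob(w,"red",u,60)
s=readout.read_state();print(s["ee_pos"],s["ft_force"],u,p,onz(w,*p[:2],.021),delta([.4687,.391,.06],130).round(4))
E
python3 ang.py -18
```

```text
[0.47111668 0.38902367 0.20055904] [ 0.68591404 -0.35153186  0.81310922] (np.float64(322.51643274312767), np.float64(184.61357468212395)) (np.float64(321.52523874488406), np.float64(183.39017735334244), np.int64(733)) [0.46695372 0.39152476 0.021     ] [ 0.0012  0.0013 -0.0041  0.0032 -0.0008  0.1406]
scene purple 45 0.1157 purple angle -18.1
scene green 40 0.115 purple angle -18.1
scene orange 33 0.1139 purple angle -18.0
scene blue 41 0.1151 purple angle -17.9
side purple 30 0.1171 purple angle -17.2
side green 37 0.1154 purple angle -19.2
side orange 35 0.1136 purple angle -18.6
side blue 27 0.1146 purple angle -17.2
```

View pics/w4.png

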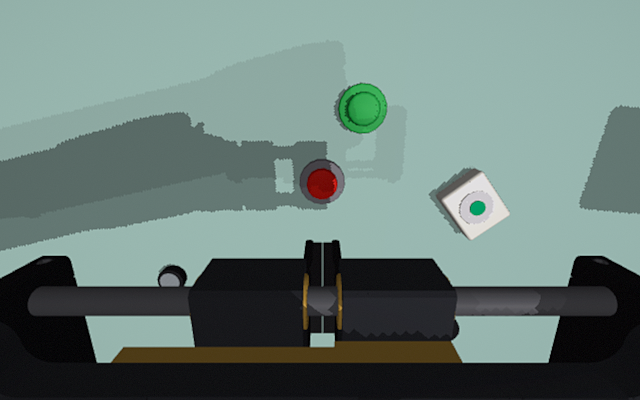

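The wrist view shows the red shutter at (321,183), and the green look-alike is separate at (363,107). The measured position agrees with the earlier one, so I'll press.

>>> step_arm:
  deltas:
    - [[0,0,0,0.002,0,0.03,0],[0,0,0,0.004,-0.0005,0.07,0],[0,0,0,0.004,-0.0005,0.11,0],[0,0,0,0.004,-0.0005,0.14,0],[0,0,0,0.004,-0.0005,0.152,0],[0,0,0,0.004,-0.0005,0.157,0],[0,0,0,0.004,-0.0005,0.16,0],[0,0,0,0.004,-0.0005,0.162,0],[0,0,0,0.004,-0.0005,0.163,0],[0,0,0,0.004,-0.0005,0.163,0]]

```text
time: 17.38
ee_pos: [0.4675, 0.3935, 0.0384]
eef_rot: [0.423, 0.906, 0.0, 0.001]
ft_force: [-4.1, -4.8, 14.1]
width: 0.0003
grip_force: 7.0
```

>>> step_arm:
  deltas:
    - [[0,0,0,0,0,0.001,0],[0,0,0,0,0,0.001,0]]

```text
time: 17.62
ee_pos: [0.4675, 0.3936, 0.0382]
eef_rot: [0.423, 0.906, 0.0, 0.001]
ft_force: [-6.2, -7.5, 22.1]
width: 0.0007
grip_force: 11.3
```

>>> step_arm:
  deltas:
    - [[0,0,0,0,0,-0.003,0],[0,0,0,0,0,-0.01,0],[0,0,0,0,0,-0.03,0],[0,0,0,0,0,-0.07,0],[0,0,0,0,0,-0.12,0],[0,0,0,0,0,-0.16,0],[0,0,0,0,0,-0.17,0],[0,0,0,0,0,-0.17,0],[0,0,0,0,0,-0.17,0]]

```text
time: 18.75
ee_pos: [0.4664, 0.3928, 0.2043]
eef_rot: [0.423, 0.906, -0.001, -0.0]
ft_force: [0.1, 0.4, -0.1]
width: 0.0005
grip_force: 0.0
```

```bash
python3 ang.py -18; python3 - <<'E'
from meas import *
w=cam("wrist");b=blob(w,"red",proj(w,[.468,.391,.021]),60);print(b,onz(w,*b[:2],.021),readout.read_state()["ee_pos"])
E
```

```text
scene purple 45 0.1157 purple angle -18.1
scene green 39 0.1152 purple angle -18.2
scene orange 33 0.1139 purple angle -18.0
scene blue 42 0.1153 purple angle -17.9
side purple 31 0.1177 purple angle -17.4
side green 38 0.1157 purple angle -19.2
side orange 36 0.1138 purple angle -18.5
side blue 27 0.1146 purple angle -17.2
(np.float64(322.9648382559775), np.float64(188.16736990154712), np.int64(711)) [0.46698497 0.39146943 0.021     ] [0.46654269 0.3930329  0.2046098 ]
```

The shutter hit its stop (the force rose from 14 to 22 N with no further travel) and was released. The carousel hasn't moved, and the robot is clear of everything.

```bash
python3 -c "
from bench import r
print(r.close_job())"
```

```text
the job is handed in; nothing more can be done
None
```

The purple stone stands at the lens, within about 0.1° of the scope axis as measured in the camera images; the red shutter was then pressed to its stop and released, and the job is handed in.

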